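# Fetch the stone samples from behind the bottle and can

## Robot

A 7-joint arm with a two-finger parallel gripper is mounted at the origin on the work surface. World frame = base frame: x ahead of the robot, y to its left, z up, the work surface at z = 0. Lengths are in m, angles in rad, forces in N, time in s.
With the tool pointing down it reaches from about 0.35 to 0.9 m from the base axis. Payload 19.9 kg.
Tool frame: the origin (TCP) lies between the finger pads; the fingertips stand 19 mm ahead of it and the grasp point (between the pads) is the TCP; z points along the fingers, y is the direction in which the jaws open and shut (so a half turn about z gives the same grasp; the last joint's range is limited). The gripper opens to 94 mm and grips with 3 to 60 N. Pads are 16 mm wide; open, the fingers measure 119 mm over their backs; the gripper's body (75 mm by 177 mm) begins 78 mm behind the grasp point.
Start: joints at [-1.159, 0.417, -0.01, 1.614, 0.005, 1.111, -0.053], TCP at [0.273, 0.562, 0.224] pointing down, gripper open.
Joint ranges: [-2.81, 2.81], [-0.39, 2.02], [-1.27, 1.25], [0.06, 2.57], [-1.19, 4.33], [0.19, 2], [-2.82, 2.82]. Speed limits (rad/s): [1.89, 1.89, 2.39, 2.39, 3.01, 3.01, 3.01].

## Interface

Orientations are given as a 3x3 rotation matrix whose columns are the frame's x, y, z axes.
In Python, from rig import robot gives the robot as it stands. Calls block until the motion is done:
- robot.move_ptp(position, orientation): joint-space move of the TCP to a pose.
- robot.move_linear(position, velocity=0.15, frame=None, threshold=None): straight line of the TCP; frame=None keeps the orientation; velocity is the mean speed in m/s. With threshold (N) it stops when the force on the tool has changed by that much, and returns True; else False.
- robot.goto_joints(angles): joint-space move.
- robot.gripper_to(opening): finger opening in m; the grip force is fixed at half the most; returns when the fingers have stopped.
- robot.pause(seconds).
- robot.ik(position, orientation): joint angles nearest the present ones, or None.
- robot.get_state(): the state.
- robot.grab_frame(name): name is "scene" or "top" or "wrist"; returns the picture (400x640x3 uint8, red, green, blue); there is no depth.
- robot.camera_info(name): a dict with "fx", "fy", "cx", "cy" (pixels), "rvec" (rotation vector, rad) and "tvec" (3), from world to camera coordinates, as OpenCV has them. Camera axes: x right, y down, z forward; pixel columns grow to the right and rows downward; lengths in m; the calibration is good to about 2 mm. A picture is of the moment at which its call begins: read the wrist's pose just before it. camera_info takes no time and is no camera call; for the wrist camera it gives the pose at the moment of the call.
A pose or a line that the arm cannot do raises robot.PlanningError and nothing moves.
- robot.sign_off(): hands the job in, once; it reports no verdict.
The state is a dict: "time": time; "qpos": joint angles; "joint_vel": joint speeds; "effort": joint torques, N m; "ee_pos": TCP position; "tool_rot": TCP orientation; "force": force on the tool from outside, world axes, zero at the start; "moment": the same for the moment, N m; "opening": finger opening in m.
Only numpy, scipy, OpenCV 4.12 (cv2) and the standard library are available. Lean on these libraries where they do the work, as an engineer would, in place of code of your own. Each camera call takes 0.05 s, during which the arm holds its last target.

## Task

In the carton, two stone sample blocks lie behind a bottle and a can: first stand both the bottle and the can upright on the cork mat. Then lay the blocks on the spring-loaded sample stand, between its guides and centred, the long one first and the short one on top of it in line. Last, put the bottle and the can back in the carton, each upright on the very spot where it stood at the start.

Things in the scene. Friction and masses are not known exactly. Their poses are not given: they have to be found in the camera images.
- bottle: Loose round white plastic bottle with a paper band, 74 mm diameter, straight to 85 mm height, then tapering to a grey round cap 34 mm in diameter that reaches from 110 to 145 mm height; 0.35 kg give or take 15 %. Grip it by the cap. Origin: centre of its underside, z up. It stands in the front half of the carton (the half at the carton's -x side), beside the can.
- can: Loose rectangular bare-metal can with a paper label, 66 mm (its x) by 76 mm (its y) by 80 mm high, with a grey round cap 34 mm in diameter in the middle of its top, from 88 to 118 mm height; 0.32 kg give or take 15 %. Grip it by the cap. Origin: centre of its underside, z up. It stands in the front half of the carton, beside the bottle; which of the two stands left varies.
- long_block: Loose grey stone block, the longer one: 40 mm (its x) by 85 mm (its y) by 25 mm high, 0.19 kg give or take 15 %. Origin: centre of its underside, z up. It lies flat in the rear half of the carton, some 9 to 18 mm behind the bottle or the can, so that it cannot be gripped until they are gone; about 39 mm are free between it and the carton's rear wall.
- short_block: Loose grey stone block, the shorter one: 40 mm (its x) by 60 mm (its y) by 25 mm high, 0.13 kg give or take 15 %. Origin: centre of its underside, z up. It lies flat in the rear half of the carton in line with the long block, some 15 to 20 mm from its end.
- carton: Fixed open cardboard carton, cut low: outside 180 mm (x) by 210 mm (y) by 20 mm high, walls 4 mm, floor about 4 mm above the table. Origin: centre of its underside. Its -x half is the front, where bottle and can stand; its +x half is the rear, where the blocks lie. Its place and yaw vary.
- mat: Fixed flat cork mat, 130 mm (x) by 200 mm (y) by 5 mm thick, the side area: the undersides of bottle and can must rest on it, their centres within its outline. Empty at the start. Origin: centre of its underside. Its place and yaw vary.
- platform (a joint): How far the spring-loaded platform of the sample stand has sunk, m: 0 at the top (empty), 0.038 at the bottom stop. It sinks by itself under weight, about 110 N/m: some 15 mm under the long block and some 12 mm more under the short one.
- pile_top (a point): Centre of the top face of the stone base tile (46 mm in x by 92 mm in y, fixed on the platform of the sample stand). It sinks with the platform and is 94 mm above the table when empty. x runs across and y along the platform: the blocks' 85 and 60 mm lengths must lie along y.
- stand: Fixed sample stand on a dark steel foot 100 mm (x) by 150 mm (y). Two upright aluminium guides, 8 mm thick and 40 mm wide (x), tops 115 mm above the table, stand at its y ends with 111 mm between them, the platform between them; the two long x sides are open for the fingers. Origin: centre of its underside. Its place and yaw vary.
Not all that is in view belongs to the job. Leave any green or purple look-alike of the short_block alone.

How it is judged:
On the way, in this order (a step that is already met when the one before it is completed fails the run):
1. bottle and can both stand released on the cork mat (x of bottle in the frame of mat between -0.065 and 0.065 m and y of bottle in the frame of mat between -0.1 and 0.1 m and z of each of bottle, can in the frame of mat below 0.01 m and angle between each of bottle, can's own z axis and vertical below 0.1 rad and linear speed of each of bottle, can below 0.02 m/s and contact force between the fingers and bottle below 0.1 N and x of can in the frame of mat between -0.065 and 0.065 m and y of can in the frame of mat between -0.1 and 0.1 m and contact force between the fingers and can below 0.1 N), for 0.2 s.
2. the long block lies released on the stand's platform, and has sunk it (x of long_block in the frame of pile_top between -0.012 and 0.012 m and y of long_block in the frame of pile_top between -0.013 and 0.013 m and z of long_block in the frame of pile_top between -0.004 and 0.004 m and angle between the y axis of long_block and the y axis of pile_top, either way round below 0.2 rad and angle between long_block's own z axis and vertical below 0.1 rad and linear speed of long_block below 0.02 m/s and contact force between the fingers and long_block below 0.1 N and value of joint platform above 0.008 m), for 0.2 s.
3. the short block lies released on the long one (x of long_block in the frame of pile_top between -0.012 and 0.012 m and y of long_block in the frame of pile_top between -0.013 and 0.013 m and z of long_block in the frame of pile_top between -0.004 and 0.004 m and angle between the y axis of each of long_block, short_block and the y axis of pile_top, either way round below 0.2 rad and angle between each of long_block, short_block's own z axis and vertical below 0.1 rad and linear speed of each of long_block, short_block below 0.02 m/s and contact force between the fingers and long_block below 0.1 N and x of short_block in the frame of pile_top between -0.012 and 0.012 m and y of short_block in the frame of pile_top between -0.013 and 0.013 m and z of short_block in the frame of pile_top between 0.021 and 0.029 m and contact force between the fingers and short_block below 0.1 N), for 0.2 s.
At the end, for the whole second after the job is handed in: Long block flat on the base tile, short block flat on it, each within 12 mm across, 13 mm along and 0.2 rad of the platform, which has sunk over 15 mm; bottle and can upright (0.1 rad) within 15 mm of their starting points; all released and at rest (all of step 3 and value of joint platform above 0.015 m and distance of each of bottle, can from where it was at the start of the episode below 0.015 m and angle between each of bottle, can's own z axis and vertical below 0.1 rad and linear speed of each of bottle, can below 0.02 m/s and contact force between the fingers and bottle below 0.1 N and contact force between the fingers and can below 0.1 N); the robot touches nothing.
It fails at once if the bottle or the can is tipped over (angle between any of bottle, can's own z axis and vertical above 0.5 rad).
It also fails if it takes over 136 s, if anything falls off the work surface, if the arm or the gripper's body presses on something with over 40 N, if the wrist force passes 120 N, or if a joint passes its speed limit or range.

## Working session

There is one attempt and no reset: what is moved stays moved. The work goes in short steps, each a Python script; the robot and the scene stay as the last script left them, time stands still between calls to the robot, and variables do not carry over. Pictures are saved under pics/ and viewed, and the job is handed in when it is done.

```bash
ls; mkdir -p pics
python3 - <<'E'
from rig import robot
import cv2
for n in ("scene","top","wrist"):
    i=robot.camera_info(n); f=robot.grab_frame(n)
    cv2.imwrite(f"pics/{n}0.png",f[...,::-1]); print(n,i)
s=robot.get_state(); print(s)
E
```

```text
pics
scene {'fx': 511.8269803526433, 'fy': 511.8269803526433, 'cx': 316.85015749100796, 'cy': 201.59941676873754, 'rvec': array([ 1.01126856,  2.53193949, -0.97357632]), 'tvec': array([ 0.37759827, -0.18143618,  1.46361968])}
top {'fx': 426.9287307239327, 'fy': 426.9287307239327, 'cx': 318.1710205672867, 'cy': 198.84082691637087, 'rvec': array([ 2.18747741, -2.14180694,  0.17289654]), 'tvec': array([-0.03728454,  0.51515991,  1.10157856])}
wrist {'fx': 304.52518685953345, 'fy': 304.52518685953345, 'cx': 317.65150467422603, 'cy': 202.41092580655425, 'rvec': array([-2.47572664, -1.54882464, -0.19564633]), 'tvec': array([-0.62395095, -0.02517125,  0.38979459])}
{'time': 0.15, 'qpos': array([-1.15950355,  0.41784883, -0.0103187 ,  1.61402586,  0.00470402,
        1.11067979, -0.05302165]), 'joint_vel': array([-7.22183720e-04, -2.56094281e-03, -5.54136654e-06, -2.27535812e-03,
        5.60629722e-05,  1.05225956e-03,  1.69478851e-04]), 'effort': array([ 4.09213544e-04, -8.51532340e+01,  6.38873857e-01, -4.26139641e+01,
       -4.87941387e-02,  1.72100728e-02,  2.41954433e-05]), 'ee_pos': array([0.27330701, 0.56178012, 0.22396565]), 'tool_rot': array([[-8.99229768e-01,  4.37476523e-01, -3.41363697e-04],
       [ 4.37476650e-01,  8.99229346e-01, -8.73764494e-04],
       [-7.52871985e-05, -9.35053689e-04, -9.99999560e-01]]), 'force': array([-0.30604744, -0.44029149,  0.99582904]), 'moment': array([ 0.00771847, -0.03230073,  0.01870908]), 'opening': 0.09370976030186878}
```

View pics/scene0.png

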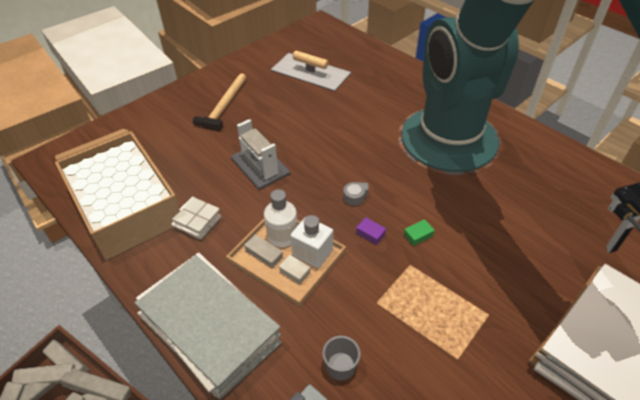

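View pics/top0.png

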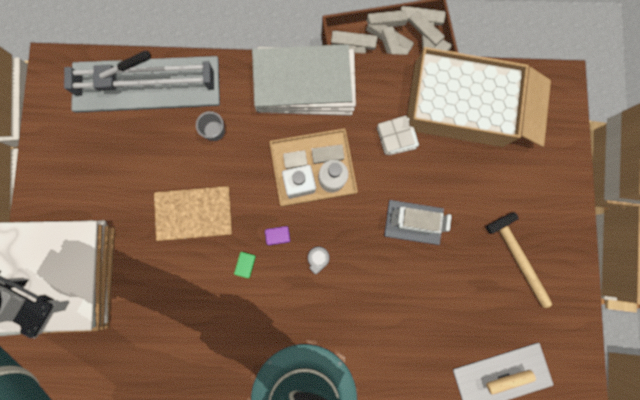

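View pics/wrist0.png

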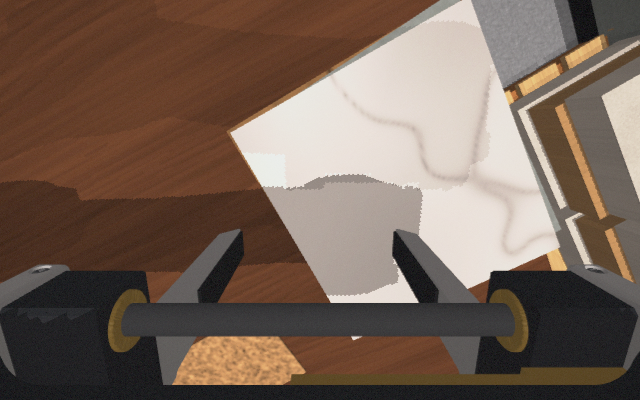

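The top view shows the carton near (313,166), with the can left at (298,180) and the bottle right at (334,175). The mat is at (193,213) and the stand at (416,222). The green and purple decoys are at (244,265) and (277,235). Next I'll write helpers and get coarse positions.

```bash
cat > h.py <<'E'
from rig import robot
import numpy as np, cv2
def KRT(i):
    K=np.array([[i['fx'],0,i['cx']],[0,i['fy'],i['cy']],[0,0,1]]);R=cv2.Rodrigues(np.array(i['rvec'],float))[0]
    return K,R,np.array(i['tvec'],float)
def plane(i,px,z):
    K,R,t=KRT(i); px=np.atleast_2d(np.array(px,float))
    c=-R.T@t; out=[]
    for u,v in px:
        d=R.T@np.linalg.solve(K,[u,v,1.]); out.append(c+d*(z-c[2])/d[2])
    return np.array(out)
def proj(i,P):
    K,R,t=KRT(i); P=np.atleast_2d(P); q=(K@(R@P.T+t[:,None])).T; return q[:,:2]/q[:,2:]
def triang(i1,p1,i2,p2):
    K1,R1,t1=KRT(i1);K2,R2,t2=KRT(i2)
    X=cv2.triangulatePoints(K1@np.c_[R1,t1],K2@np.c_[R2,t2],np.array(p1,float).reshape(2,1),np.array(p2,float).reshape(2,1))
    return (X[:3]/X[3]).ravel()
def tool(yaw):
    # z down, tool y (jaw) along angle yaw in world xy
    y=np.array([np.cos(yaw),np.sin(yaw),0]);z=np.array([0,0,-1.]);x=np.cross(y,z)
    return np.c_[x,y,z]
E
python3 - <<'E'
import cv2
a=cv2.imread('pics/top0.png'); 
cv2.imwrite('pics/top0c.png',cv2.resize(a[110:260,140:340][:, :],None,fx=4,fy=4,interpolation=cv2.INTER_CUBIC))
cv2.imwrite('pics/top0d.png',cv2.resize(a[190:255,370:470],None,fx=8,fy=8,interpolation=cv2.INTER_CUBIC))
from h import *
i=robot.camera_info('top')
for n,p,z in [('carton',[(270,141),(347,130),(356,193),(280,204)],.02),('mat',[(154,191),(230,187),(232,235),(156,241)],.005),('cancap',[(298,178)],.122),('botcap',[(335,169)],.149),('stand foot',[(391,200),(446,207),(442,244),(386,237)],.01)]:
    print(n,plane(i,p,z).round(4).tolist())
E
```

```text
carton [[0.6745, 0.1082, 0.02], [0.7114, -0.1027, 0.02], [0.5361, -0.1289, 0.02], [0.5015, 0.0755, 0.02]]
mat [[0.531, 0.4181, 0.005], [0.5469, 0.2139, 0.005], [0.4165, 0.2025, 0.005], [0.3964, 0.4034, 0.005]]
cancap [[0.5549, 0.0266, 0.122]]
botcap [[0.5742, -0.0628, 0.149]]
stand foot [[0.5205, -0.2261, 0.01], [0.5047, -0.3773, 0.01], [0.4037, -0.3643, 0.01], [0.4194, -0.2122, 0.01]]
```

Run:
```python
import cv2
a=cv2.imread('pics/top0.png')
cv2.imwrite('pics/t0c.png',cv2.resize(a[120:215,260:365],None,fx=6,fy=6,interpolation=cv2.INTER_CUBIC))
```

```text
(no output)
```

View pics/t0c.png

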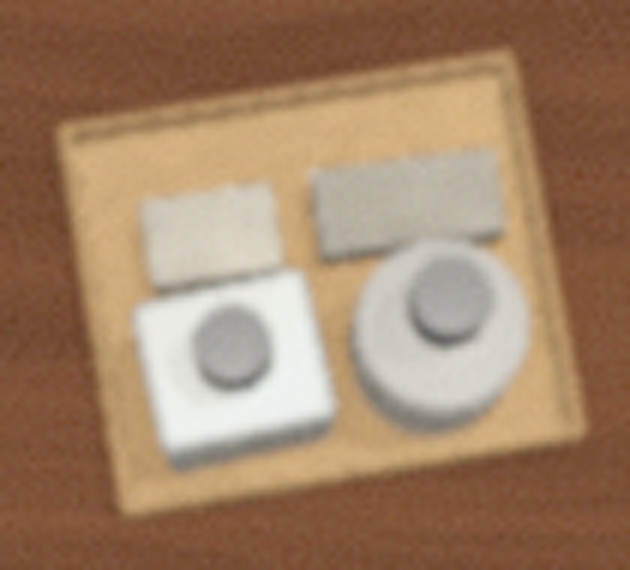

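View pics/top0d.png

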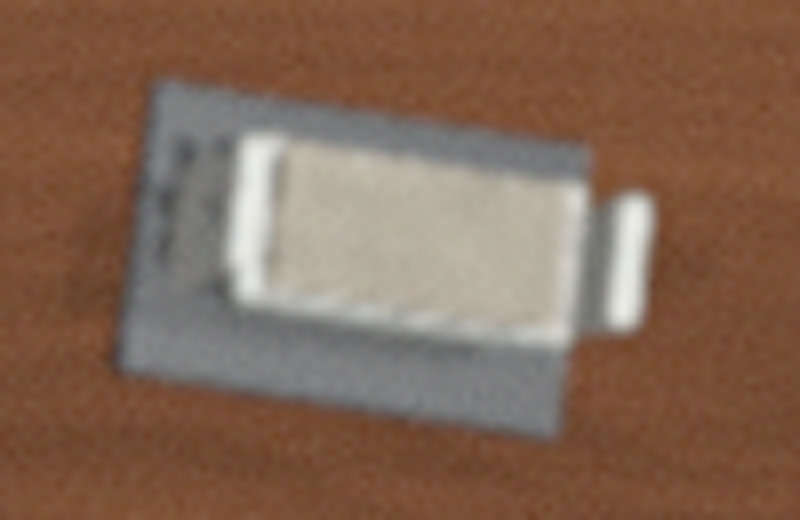

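Run:
```python
from h import *
s=robot.get_state();i=robot.camera_info('wrist');K,R,t=KRT(i)
print('cam in tool',(s['tool_rot'].T@(-R.T@t-s['ee_pos'])).round(4)); print((s['tool_rot'].T@R.T).round(3))
# view from above the carton: camera centre over the carton centre
T=tool(0.17)
cam=s['tool_rot'].T@(-R.T@t-s['ee_pos'])
for c in ([0.60,-0.02],[0.462,-0.295]):
    p=np.array([c[0],c[1],0.42])-T@cam; p[2]=0.33
    print(p,robot.ik(p,T),robot.ik(p,tool(0.17+np.pi)))
```

```text
cam in tool [ 0.0731 -0.0005 -0.1592]
[[-0.    -0.968 -0.25 ]
 [ 1.    -0.     0.   ]
 [-0.    -0.25   0.968]]
[ 0.61288556 -0.09196164  0.33      ] [-0.41437973  0.39566678  0.70555824  1.51038193 -0.26019688  1.33135966
  0.48483434] [-0.63305323  0.5197347   1.08419101  1.51675639 -0.46308989  1.38469685
 -2.48911827]
[ 0.47488556 -0.36696164  0.33      ] [-0.2189537   0.54102597  1.22078421  1.56897004 -0.51366843  1.3948521
  1.21767514] [-0.15895601  0.47044714  1.08503695  1.56756508 -0.4223215   1.36050139
 -2.00095923]
```

Run:
```python
from h import *
import json
def shot(p,yaw,n):
    robot.move_ptp(p,tool(yaw)); robot.pause(0.3)
    i=robot.camera_info('wrist'); f=robot.grab_frame('wrist')
    cv2.imwrite(f'pics/{n}.png',f[...,::-1]); json.dump({k:np.array(v).tolist() for k,v in i.items()},open(n+'.json','w'))
    print(n,robot.get_state()['time'],robot.get_state()['qpos'].round(2))
shot([0.46,-0.36,0.33],-0.1,'wstand')
shot([0.615,-0.085,0.33],0.17,'wcart')
```

```text
wstand 3.8083 [-0.07  0.36  0.9   1.61 -0.29  1.32  0.77]
wcart 5.3583 [-0.49  0.42  0.8   1.51 -0.31  1.34  0.51]
```

View pics/wstand.png

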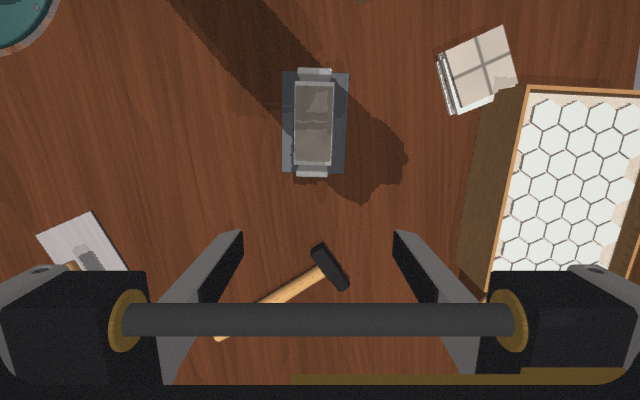

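View pics/wcart.png

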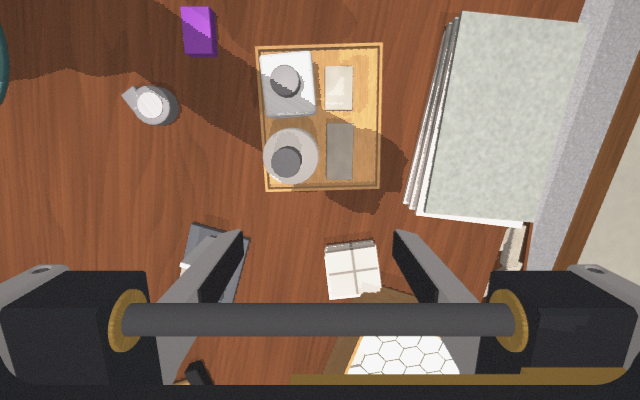

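In the stand view the tile is at about (314,123), between guides at (314,73) and (312,171). In the carton view the can cap is at (285,81), the bottle cap at (286,161), the short block at (338,88) and the long block at (340,151). I'll zoom in to pick corners.

Run:
```python
import cv2
a=cv2.imread('pics/wstand.png');cv2.imwrite('pics/wstandc.png',cv2.resize(a[60:185,265:365],None,fx=4.8,fy=4.8,interpolation=cv2.INTER_CUBIC))
a=cv2.imread('pics/wcart.png');cv2.imwrite('pics/wcartc.png',cv2.resize(a[35:200,245:395],None,fx=3.6,fy=3.6,interpolation=cv2.INTER_CUBIC))
```

```text
(no output)
```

View pics/wstandc.png

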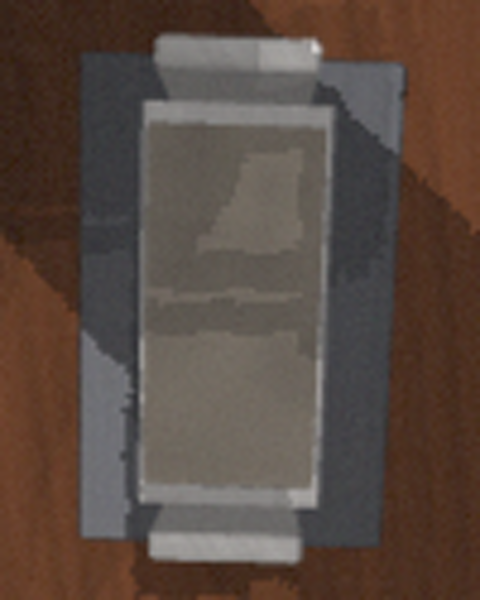

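View pics/wcartc.png

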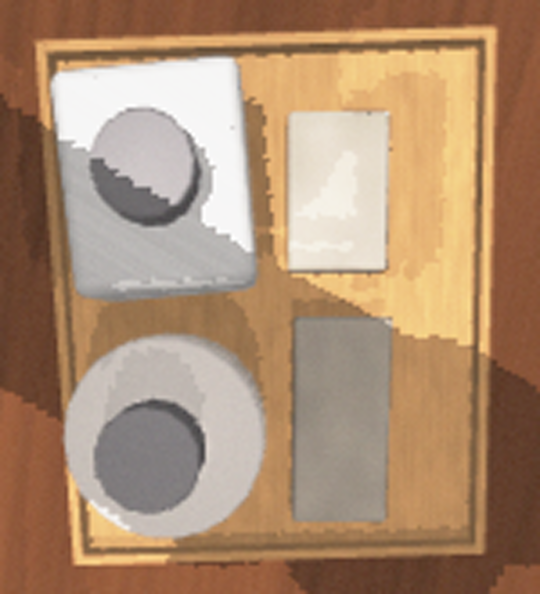

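Run:
```python
from h import *
import json
I={n:json.load(open(n+'.json')) for n in('wstand','wcart')}
A=lambda l:np.array(l)/4.8+[265-.4,60-.4]
B=lambda l:np.array(l)/3.6+[245-.36,35-.36]
def rep(n,P):
    c=P.mean(0); 
    L=[np.linalg.norm(P[k]-P[(k+1)%4]) for k in range(4)]
    v=(P[0]-P[3])+(P[1]-P[2]); yaw=np.arctan2(-v[0],v[1])
    u=(P[1]-P[0])+(P[2]-P[3]); yaw2=np.arctan2(u[1],u[0])
    print(n,c.round(4),'yaw',yaw.round(3),yaw2.round(3),np.round(L,4))
rep('tile',plane(I['wstand'],A([(146,124),(328,124),(318,490),(140,488)]),.094))
rep('guides',plane(I['wstand'],A([(156,36),(320,40),(301,562),(149,560)]),.115))
rep('foot',plane(I['wstand'],A([(80,53),(405,63),(379,546),(80,537)]),.012))
rep('cantop',plane(I['wcart'],B([(53,72),(240,57),(256,285),(78,300)]),.084))
rep('short',plane(I['wcart'],B([(289,111),(388,111),(386,270),(288,270)]),.029))
rep('long',plane(I['wcart'],B([(294,318),(391,318),(385,521),(293,519)]),.029))
rep('carton',plane(I['wcart'],B([(37,42),(497,28),(484,553),(75,566)]),.02))
print('cancap',plane(I['wcart'],B([(142,163)]),.122),'botcap',plane(I['wcart'],B([(149,458)]),.149))
# triangulate caps top+wrist
t=robot.camera_info('top')
print(triang(t,(298.7,177.5),I['wcart'],B([(142,163)])[0]),triang(t,(335.3,168.7),I['wcart'],B([(149,458)])[0]))
# compare short/long/tile from top
C=lambda l:np.array(l)/6+[260-.4,120-.4]
rep('long top',plane(t,C([(312,172),(494,149),(502,235),(325,257)]),.029)[[0,1,2,3]])
rep('short top',plane(t,C([(143,200),(270,185),(283,270),(153,287)]),.029))
D=lambda l:np.array(l)/8+[370-.4,190-.4]
rep('tile top',plane(t,D([(278,142),(566,180),(555,328),(268,293)]),.094))
```

```text
tile [ 0.4606 -0.2885  0.094 ] yaw -0.126 -0.106 [0.0462 0.0928 0.048  0.0923]
guides [ 0.4606 -0.2881  0.115 ] yaw -0.13 -0.118 [0.0389 0.1253 0.0393 0.1256]
foot [ 0.4604 -0.2879  0.012 ] yaw -0.131 -0.129 [0.0987 0.1479 0.0984 0.1478]
cantop [0.5576 0.0255 0.084 ] yaw 0.24 0.246 [0.0636 0.0743 0.0636 0.0748]
short [0.6227 0.039  0.029 ] yaw 0.176 0.169 [0.0385 0.0591 0.0394 0.0591]
long [ 0.6405 -0.049   0.029 ] yaw 0.169 0.158 [0.0394 0.0835 0.0391 0.0827]
carton [ 0.6055 -0.0105  0.02  ] yaw 0.196 0.199 [0.1794 0.2086 0.179  0.2095]
cancap [[0.55643603 0.02630992 0.122     ]] botcap [[ 0.57396434 -0.06104349  0.149     ]]
[0.55619908 0.02536856 0.12264915] [ 0.57444864 -0.06256489  0.15029498]
long top [ 0.6415 -0.0499  0.029 ] yaw -1.435 -1.417 [0.0834 0.04   0.0808 0.0397]
short top [0.6243 0.0383 0.029 ] yaw -1.414 -1.419 [0.0577 0.0396 0.0589 0.0403]
tile top [ 0.4625 -0.2871  0.094 ] yaw -1.654 -1.675 [0.0921 0.0471 0.0912 0.048 ]
```

```bash
cat >> h.py <<'E'
def st(msg=''):
    s=robot.get_state(); print(msg,'t',round(s['time'],2),'ee',s['ee_pos'].round(4),'F',s['force'].round(2),'open',round(s['opening'],4)); return s
def pick(p,yaw,zup,opn=0.06,v=0.12):
    p=np.array(p,float); up=p.copy(); up[2]=zup; T=tool(yaw)
    robot.gripper_to(opn); robot.move_ptp(up,T); 
    hit=robot.move_linear(p,velocity=v,threshold=12); st(f'down hit={hit}')
    if hit: return False
    robot.gripper_to(0.0); st('closed')
    robot.move_linear(up,velocity=v); st('lifted'); return True
def place(p,yaw,zup,below=0.003,opn=0.06,thr=3,v=0.15,hov=0.012):
    p=np.array(p,float); up=p.copy(); up[2]=zup; T=tool(yaw)
    robot.move_ptp(up,T)
    q=p.copy(); q[2]+=hov; robot.move_linear(q,velocity=v); robot.pause(0.2)
    q[2]=p[2]-below; hit=robot.move_linear(q,velocity=0.02,threshold=thr); s=st(f'placed hit={hit} (nominal z {p[2]:.4f})')
    robot.gripper_to(opn); robot.pause(0.1); st('opened')
    robot.move_linear(up,velocity=v)
    return s['ee_pos']
CAN=[0.557,0.026,0.113]; BOT=[0.5742,-0.0615,0.138]; YAW=0.19
E
python3 - <<'E'
from h import *
for p in (CAN,BOT,[0.469,0.36,.114],[.4767,.26,.139]):
    print(robot.ik([p[0],p[1],.3],tool(YAW)).round(2), robot.ik(p,tool(YAW)).round(2))
if pick(CAN,YAW,0.26):
    e=place([0.469,0.36,0.114],YAW,0.27); np.save('can_mat.npy',e)
    robot.move_ptp([.4767,.20,.33],tool(YAW))
    for n in ('wrist','top'): cv2.imwrite(f'pics/{n}1.png',robot.grab_frame(n)[...,::-1])
E
```

```text
[-0.75  0.3   0.8   1.71 -0.23  1.23  0.3 ] [-0.63  0.52  0.68  1.9  -0.42  0.87  0.45]
[-0.58  0.35  0.81  1.66 -0.26  1.25  0.48] [-0.49  0.52  0.71  1.83 -0.41  0.94  0.6 ]
[-1.31  0.37  0.79  1.63 -0.28  1.26 -0.28] [-1.27  0.61  0.77  1.81 -0.51  0.93 -0.09]
[-1.24  0.27  0.83  1.75 -0.21  1.22 -0.16] [-1.18  0.48  0.79  1.92 -0.43  0.92  0.02]
down hit=False t 8.06 ee [0.5574 0.026  0.1136] F [-1.25  0.14 -0.43] open 0.0601
closed t 8.59 ee [0.5571 0.026  0.1131] F [-0.24  0.09  2.01] open 0.0335
lifted t 9.97 ee [0.5567 0.026  0.2593] F [ 0.16  0.42 -3.13] open 0.0333
placed hit=True (nominal z 0.1140) t 13.17 ee [0.4691 0.36   0.1139] F [ 0.32 -0.36  4.47] open 0.0341
opened t 13.88 ee [0.4685 0.3597 0.1136] F [-0.25  0.12  0.2 ] open 0.0605
```

View pics/wrist1.png

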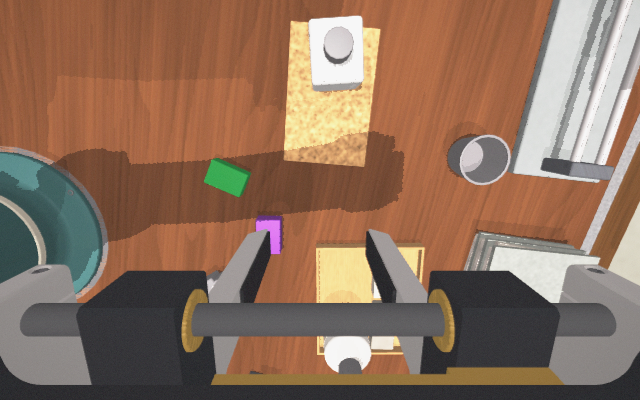

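View pics/top1.png

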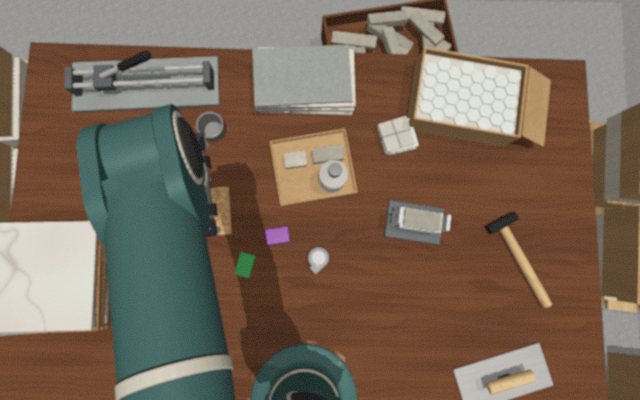

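The wrist view shows the can upright on the mat at (337,50), with the mat free below it. In the top view the bottle and blocks are undisturbed. The bottle is next.

Run:
```python
from h import *
if pick(BOT,YAW,0.28):
    e=place([.4767,.255,.139],YAW,0.30); np.save('bot_mat.npy',e)
    robot.move_ptp([0.615,-0.085,0.33],tool(0.17)); robot.pause(0.3)
    import json
    i=robot.camera_info('wrist'); json.dump({k:np.array(v).tolist() for k,v in i.items()},open('w2.json','w'))
    for n in ('wrist','top','scene'): cv2.imwrite(f'pics/{n}2.png',robot.grab_frame(n)[...,::-1])
    a=cv2.imread('pics/wrist2.png');cv2.imwrite('pics/w2c.png',cv2.resize(a[35:200,245:395],None,fx=3.6,fy=3.6,interpolation=cv2.INTER_CUBIC))
```

```text
down hit=False t 18.52 ee [ 0.5745 -0.0616  0.1386] F [ 0.49 -0.3   0.43] open 0.0598
closed t 19.06 ee [ 0.5742 -0.0615  0.1381] F [-0.05  0.48  1.71] open 0.0338
lifted t 20.39 ee [ 0.5739 -0.0614  0.2793] F [ 0.04 -0.33 -3.76] open 0.0337
placed hit=True (nominal z 0.1390) t 23.58 ee [0.4765 0.255  0.1389] F [-0.69  0.46  5.32] open 0.0335
opened t 24.29 ee [0.4761 0.2549 0.1386] F [-0.83 -0.52 -0.1 ] open 0.0597
```

View pics/w2c.png

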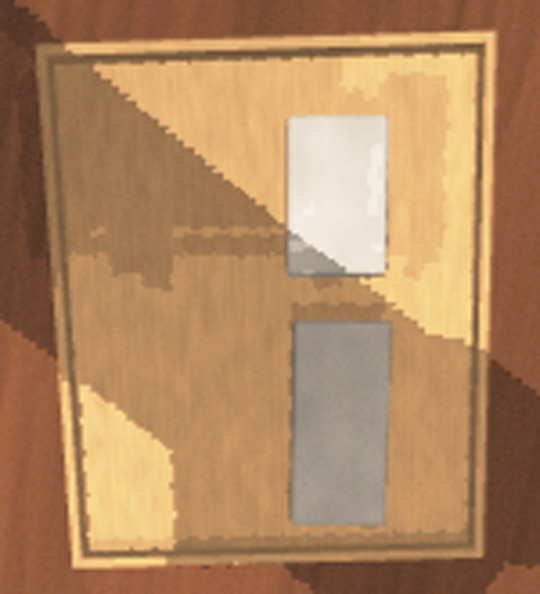

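View pics/scene2.png

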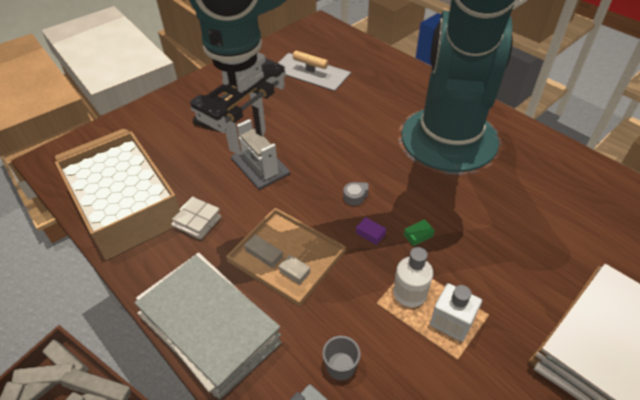

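View pics/top2.png

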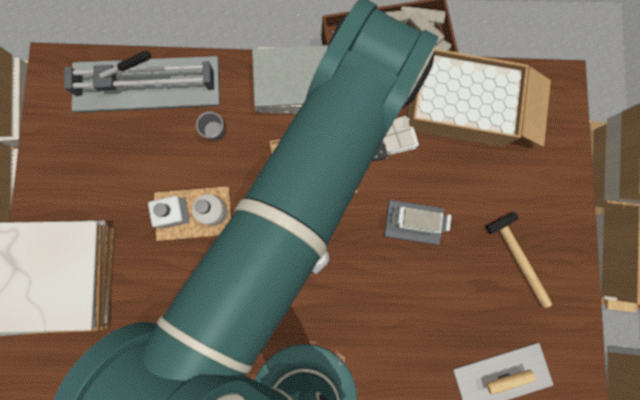

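Both containers stand upright on the mat and the blocks have not moved. Next I'll place the long block.

```bash
cat >> h.py <<'E'
TILE=np.array([0.461,-0.288]); TY=-0.125
def stack(p,yaw,zc,sink,name):
    if not pick(p,yaw,0.22): return
    robot.move_ptp([*TILE,0.24],tool(TY))
    robot.move_linear([*TILE,zc+0.015],velocity=0.12); robot.pause(0.2); st('above')
    hit=robot.move_linear([*TILE,zc-sink],velocity=0.03,threshold=8); robot.pause(0.3); st(f'pressed hit={hit}')
    robot.gripper_to(0.06); robot.pause(0.2); st('open')
    robot.move_linear([*TILE,0.24],velocity=0.12)
    robot.move_ptp([0.46,-0.36,0.33],tool(-0.1)); robot.pause(0.3)
    import json
    i=robot.camera_info('wrist'); json.dump({k:np.array(v).tolist() for k,v in i.items()},open(name+'.json','w'))
    a=robot.grab_frame('wrist')[...,::-1]; cv2.imwrite(f'pics/{name}.png',a)
    cv2.imwrite(f'pics/{name}c.png',cv2.resize(a[60:185,265:365],None,fx=4.8,fy=4.8,interpolation=cv2.INTER_CUBIC))
    cv2.imwrite(f'pics/{name}s.png',robot.grab_frame('scene')[...,::-1])
E
python3 - <<'E'
from h import *
stack([0.641,-0.0495,0.026],0.165,0.116,0.0135,'w3')
E
```

```text
down hit=False t 29.87 ee [ 0.6413 -0.0495  0.0266] F [ 0.21 -0.05 -0.3 ] open 0.0602
closed t 30.32 ee [ 0.6411 -0.0495  0.0262] F [-0.83  0.46  3.49] open 0.0398
lifted t 32.08 ee [ 0.6408 -0.0495  0.2194] F [-0.45  0.57 -1.37] open 0.0398
above t 34.49 ee [ 0.4613 -0.2881  0.1314] F [ 0.48 -1.09 -1.47] open 0.0398
pressed hit=False t 35.89 ee [ 0.461  -0.288   0.1025] F [-0.65  1.07  0.09] open 0.0399
open t 36.62 ee [ 0.461  -0.288   0.1025] F [-0.44  0.   -0.12] open 0.0602
```

View pics/w3c.png

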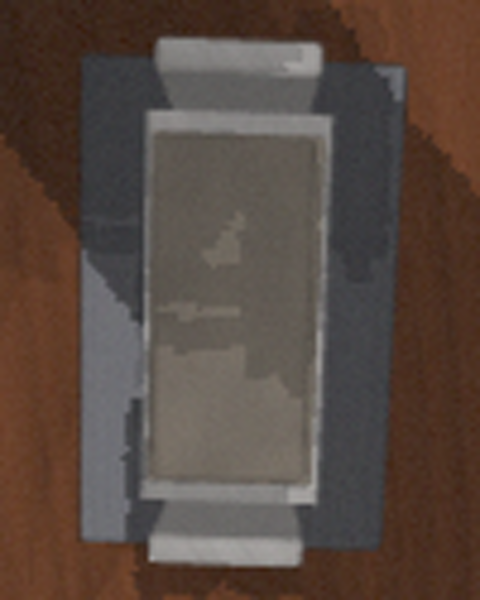

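View pics/w3s.png

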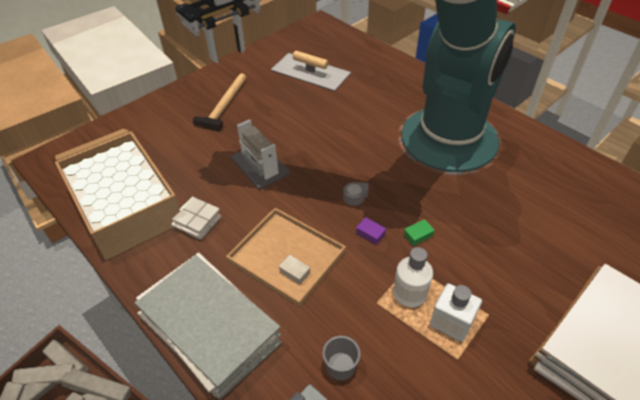

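The long block lies inside the tile outline, with crop corners (152,133) to (309,485), and the platform has visibly sunk. I'll check this in numbers and then place the short block.

Run:
```python
from h import *
import json
I=json.load(open('w3.json'));A=lambda l:np.array(l)/4.8+[265-.4,60-.4]
P=plane(I,A([(152,133),(322,137),(309,485),(149,481)]),.104)
c=P.mean(0); v=P[0]-P[3]+P[1]-P[2]; yaw=np.arctan2(-v[0],v[1]); print(c,yaw,[np.linalg.norm(P[k]-P[k-1]).round(4) for k in range(4)])
d=c[:2]-TILE; cs,sn=np.cos(TY),np.sin(TY); off=[d[0]*cs+d[1]*sn,-d[0]*sn+d[1]*cs]; print('offset in tile',off)
assert max(map(abs,off))<0.006
stack([0.6233,0.0388,0.026],0.17,0.126,0.0105,'w4')
```

```text
[ 0.46061939 -0.28821366  0.104     ] -0.12663309916641902 [np.float64(0.0859), np.float64(0.0421), np.float64(0.086), np.float64(0.042)]
offset in tile [np.float64(-0.0003510061288468145), np.float64(-0.00025944295075087535)]
down hit=False t 42.48 ee [0.6236 0.0389 0.0266] F [-0.76  1.09  0.04] open 0.0602
closed t 42.92 ee [0.6234 0.0389 0.0262] F [0.35 0.03 3.82] open 0.04
lifted t 44.69 ee [0.6231 0.0388 0.2194] F [ 0.15  0.59 -1.83] open 0.0394
above t 47.23 ee [ 0.4613 -0.2881  0.1415] F [ 1.24 -0.9  -2.42] open 0.0401
pressed hit=False t 48.53 ee [ 0.461  -0.288   0.1156] F [-1.09  0.48 -0.43] open 0.04
open t 49.27 ee [ 0.461  -0.288   0.1155] F [0.02 0.44 0.01] open 0.0598
```

View pics/w4c.png

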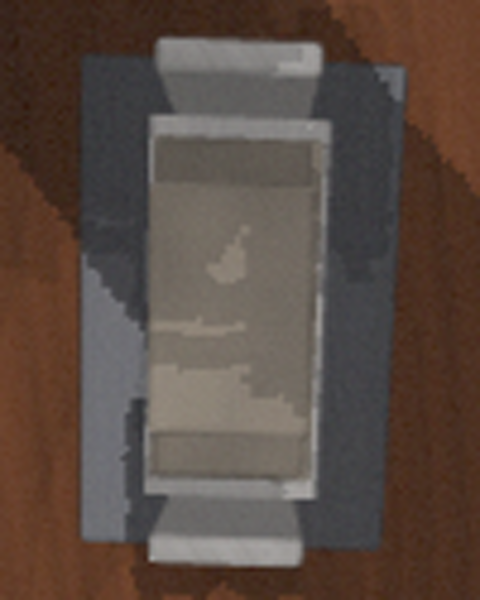

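View pics/w4s.png

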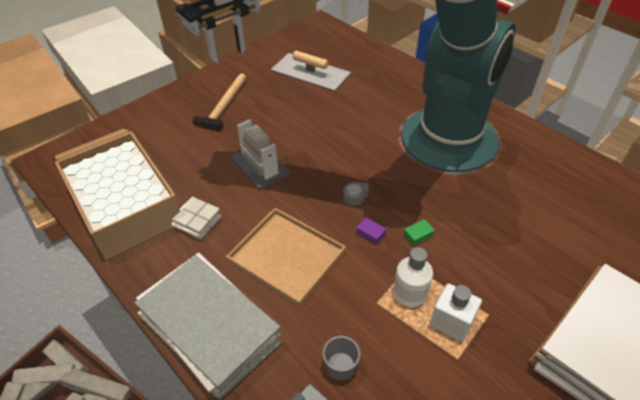

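The short block sits on the long one, at crop rows 183–432, with both ends of the long block visible. I'll check its centre and then put the bottle and can back by reversing the moves.

Run:
```python
from h import *
import json
I=json.load(open('w4.json'));A=lambda l:np.array(l)/4.8+[265-.4,60-.4]
P=plane(I,A([(152,183),(316,187),(308,432),(148,430)]),.118)
c=P.mean(0); v=P[0]-P[3]+P[1]-P[2]; yaw=np.arctan2(-v[0],v[1]); print(c,yaw,[np.linalg.norm(P[k]-P[k-1]).round(4) for k in range(4)])
d=c[:2]-TILE; cs,sn=np.cos(TY),np.sin(TY); print('offset in tile',d[0]*cs+d[1]*sn,-d[0]*sn+d[1]*cs)
robot.gripper_to(0.06); robot.move_ptp([.4767,.255,.33],tool(YAW))
if pick([.4767,.255,.139],YAW,0.30):
    place(BOT,YAW,0.28,below=0.004)
    robot.move_ptp([0.469,0.36,0.28],tool(YAW))
    if pick([0.469,0.36,0.114],YAW,0.27):
        place(CAN,YAW,0.26,below=0.004)
    robot.move_ptp([0.615,-0.085,0.33],tool(0.17)); robot.pause(0.3)
    i=robot.camera_info('wrist'); json.dump({k:np.array(v).tolist() for k,v in i.items()},open('w5.json','w'))
    a=robot.grab_frame('wrist')[...,::-1]
    cv2.imwrite('pics/w5c.png',cv2.resize(a[35:200,245:395],None,fx=3.6,fy=3.6,interpolation=cv2.INTER_CUBIC))
    robot.move_ptp([0.35,0.45,0.35],tool(YAW)); st()
    for n in ('top','scene'): cv2.imwrite(f'pics/{n}5.png',robot.grab_frame(n)[...,::-1])
    a=cv2.imread('pics/top5.png');cv2.imwrite('pics/t5c.png',cv2.resize(a[120:250,260:465],None,fx=3.9,fy=3.9,interpolation=cv2.INTER_CUBIC))
```

```text
[ 0.46045392 -0.28730318  0.118     ] -0.12849108582589855 [np.float64(0.0587), np.float64(0.0395), np.float64(0.0583), np.float64(0.0401)]
offset in tile -0.0006286903869617345 0.0006233016670748104
down hit=False t 55.77 ee [0.477  0.2552 0.1395] F [-0.44  0.19  0.89] open 0.0597
closed t 56.3 ee [0.4767 0.2551 0.1391] F [-1.42 -0.32  2.27] open 0.0335
lifted t 57.79 ee [0.4765 0.2549 0.2994] F [-0.43  0.36 -3.55] open 0.0337
placed hit=True (nominal z 0.1380) t 60.87 ee [ 0.574  -0.0615  0.1378] F [-0.15  0.65  4.18] open 0.0335
opened t 61.58 ee [ 0.5736 -0.0613  0.1376] F [-0.16 -0.02  0.69] open 0.0602
down hit=False t 66.19 ee [0.4693 0.3602 0.1146] F [ 0.07 -0.28 -0.48] open 0.06
closed t 66.72 ee [0.4691 0.3601 0.1141] F [ 0.74 -0.03  1.87] open 0.0333
lifted t 68.17 ee [0.4688 0.3599 0.2694] F [-0.41  0.89 -3.3 ] open 0.0336
placed hit=True (nominal z 0.1130) t 71.33 ee [0.5569 0.026  0.1128] F [ 0.74 -0.22  1.87] open 0.0335
opened t 72.03 ee [0.5564 0.0261 0.1127] F [-0.54  0.01  0.68] open 0.0597
 t 76.28 ee [0.3508 0.4493 0.3501] F [-0.47 -0.49  0.63] open 0.06
```

View pics/w5c.png

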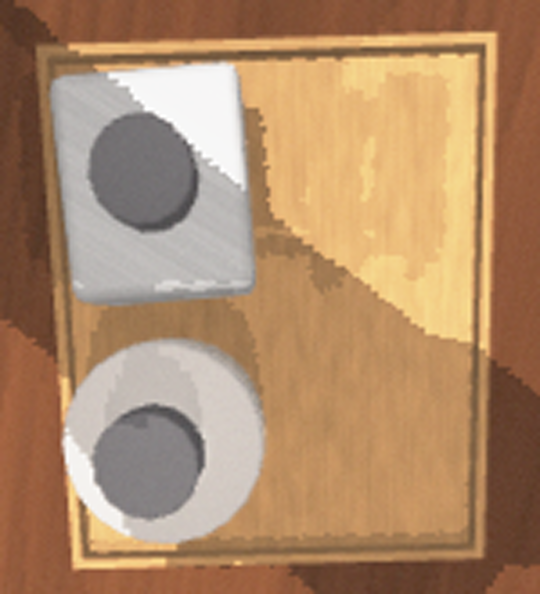

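View pics/t5c.png

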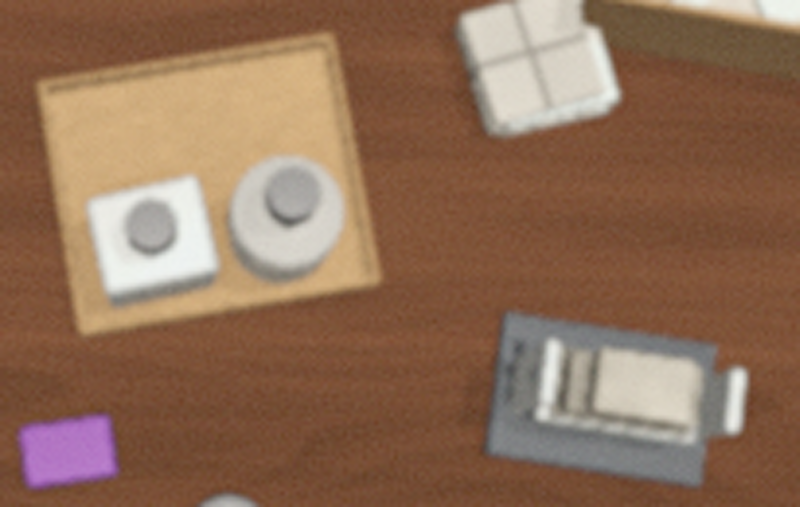

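View pics/scene5.png

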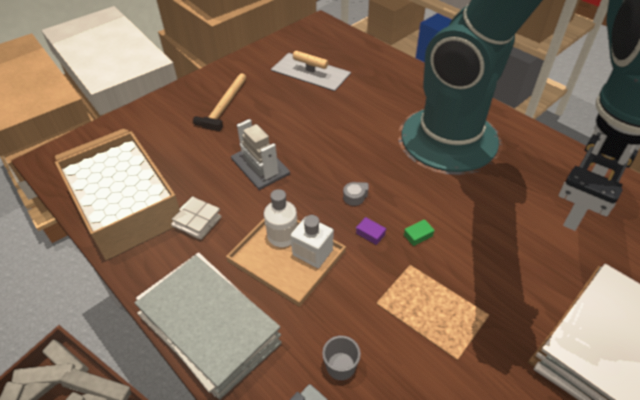

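Compared with the start view, both caps sit within a few crop pixels of where they were: bottle (149,463) against (149,458), can (143,170) against (142,163). About 4 px of that is a shift of the whole view. The stack is centred, and the arm is clear.

Run:
```python
from h import *
import json
I=json.load(open('w5.json'));B=lambda l:np.array(l)/3.6+[245-.36,35-.36]
print('can',plane(I,B([(143,170)]),.122),'bot',plane(I,B([(149,463)]),.149),'start .5564 .0263 / .5740 -.0610')
robot.sign_off(); st('signed')
```

```text
can [[0.55675464 0.02597757 0.122     ]] bot [[ 0.57412805 -0.06079567  0.149     ]] start .5564 .0263 / .5740 -.0610
the job is handed in; nothing more can be done
the job is handed in; nothing more can be done
```

The job is done and handed in, at about 76 s on the robot's clock. I stood the can and then the bottle on the cork mat and stacked the long and short blocks on the stand. Then I put the bottle and can back in the carton. The robot gave no verdict when I handed in.

- **Blocks:** in the wrist camera, each block lies within about 1 mm of the tile centre and within 0.01 rad of the platform's line.
- **Platform:** it had visibly sunk, but I did not measure the depth directly. I only know the short block was released about 10 mm below its expected contact height.
- **Bottle and can:** both are upright, and their caps measure within about 0.5 mm of their starting points in the wrist camera. The start and end pictures differ by a small shift of the whole view, about 1 mm.
- **Arm:** it was parked clear of everything and touching nothing.

No check failed. The top and wrist cameras disagreed by no more than about 2 mm, which is within the calibration.

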